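Locate a lash rail cleat on the sloped weld rest

TASK

Lay the longer of the two rusty lash cleats flat across the two sloping rails of the weld rest, horns up and long side along the foot bar, ready for tacking. Press it firmly but without ramming down the slope against the foot bar first, then press it along the foot bar against the end stop, and let go with it resting snug against both. Leave everything else on the table where it is.

Things in the scene. Friction and masses are not known exactly. Their poses are not given: they have to be found in the camera images.
- long_cleat: The longer of two alike rusted steel cleats, 0.4 to 0.7 kg, loose, flat on the table. Plate 60 (x) x 140 (y) x 8 (z) mm; on its middle a web 14 (x) x 50 (y) mm up to 32 mm over the underside, then a horn bar 14 x 90 mm up to 42.5 mm. Grip it across the 14 mm, fingers closing along its x. Origin: centre of the underside; z towards the horns. Same either way round.
- short_cleat: The shorter cleat, not to be used: same shape, plate 60 x 100 x 8 mm, horn bar 64 mm long, 42.5 mm high. Origin: centre of the underside, y along its length. The two cleats may lie in each other's place.
- jig: The fixed weld rest: base plate 150 x 150 x 10 mm on the table with four posts that carry the rails of rest. Origin: centre of the underside of the base. It stands in a different place and yaw each time.
- rest: Two narrow yellow rails, 16 mm wide, at y = -45 and +45 mm, x from -47.5 to +57.5 mm, sloping 31.5 degrees, rising away from the robot; open above, rigid. Frame tilted with them: x up the slope, y along the foot bar, z square out of the rails; origin on the rails' upper face, 85 mm over the table. When home, the long cleat's frame coincides with this one (or x and y both reversed).
- foot: Steel bar fixed across the rails' lower ends, 120 mm long, 10 mm higher than the rails. Frame as rest: its locating face looks to +x, at x = -30 mm. Press by hand with 15 to 20 N for a moment: rubbing on the rails takes up to 10 N of it, at least 5 N must reach the bar for 0.2 s. Come up to it at 15 mm/s or less; over 50 N, even for an instant, is ramming.
- endstop: The fixed end stop beside the rail at +y, a steel tab 40 mm (x, from -16 to +24) x 10 mm (y), 10 mm higher than the rails' faces. Same frame and origin as rest: its locating face looks to -y and lies at y = +70 mm. Press as for the foot bar; ease off the foot bar first, or its rubbing is felt too.
- wedge_a: Bystander: yellow steel wedge block 100 x 40 x 42 mm, origin under its centre.
- wedge_b: Bystander: another yellow steel wedge block of the same size.
- cam_wheel: Bystander: black cam follower wheel lying flat, 72 mm across, 30 mm high.
- ratchet: Bystander: chrome ratchet with socket, lying along its x, 190 mm long, 50 mm high at the socket.
- spray_can: Bystander: grey can, 60 mm across, 170 mm high, left of the jig.
- weld_magnet: Bystander: dark steel magnet block 90 x 50 x 22 mm.
Mind the look-alikes: they are no part of the job. What is shaped like the long_cleat but green or purple is not meant. Leave any purple look-alike of the jig alone.

How it is judged:
On the way, in this order (a step that is already met when the one before it is completed fails the run):
1. lying flat on the rails, the long cleat is pressed down the slope against the foot bar (5 N or more) (angle between the z axis of long_cleat and the z axis of rest, either way round below 0.06 rad and angle between the y axis of long_cleat and the y axis of rest, either way round below 0.06 rad and z of long_cleat in the frame of rest between -0.003 and 0.003 m and contact force between long_cleat and foot above 5 N), for 0.2 s.
2. then, still flat on the rails, it is pressed along the foot bar against the end stop (5 N or more) (angle between the z axis of long_cleat and the z axis of rest, either way round below 0.06 rad and angle between the y axis of long_cleat and the y axis of rest, either way round below 0.06 rad and z of long_cleat in the frame of rest between -0.003 and 0.003 m and contact force between long_cleat and endstop above 5 N), for 0.2 s.
At the end, for the whole second after the job is handed in: The long cleat lies at rest, released, flat on both rails with its horns up (within 3 mm and 0.06 rad of the rails' plane), its long side parallel to the foot bar within 0.06 rad, and within 2.5 mm of touching both the foot bar and the end stop (angle between the z axis of long_cleat and the z axis of rest, either way round below 0.06 rad and angle between the y axis of long_cleat and the y axis of rest, either way round below 0.06 rad and z of long_cleat in the frame of rest between -0.003 and 0.003 m and x of long_cleat in the frame of rest between -0.0025 and 0.0025 m and y of long_cleat in the frame of rest between -0.0025 and 0.0025 m and angle between long_cleat's own z axis and vertical below 0.65 rad and linear speed of long_cleat below 0.01 m/s).
It fails at once if the cleat is rammed against the foot bar or the end stop (over 50 N) (contact force between long_cleat and foot above 50 N or contact force between long_cleat and endstop above 50 N).
It fails at once if the cleat is slammed onto the weld rest (over 150 N) (contact force between long_cleat and jig above 150 N).
It fails at once if another thing on the table is shifted by more than 20 mm (distance of any of short_cleat, wedge_a, wedge_b, cam_wheel, ratchet, spray_can, weld_magnet from where it was at the start of the episode above 0.02 m).
It also fails if it takes over 72 s, if anything falls off the work surface, if the arm or the gripper's body presses on something with over 40 N, if the wrist force passes 120 N, or if a joint passes its speed limit or range.

ROBOT

A 6-joint arm with a two-finger parallel gripper is mounted at the origin on the work surface. World frame = base frame: x ahead of the robot, y to its left, z up, the work surface at z = 0. Lengths are in m, angles in rad, forces in N, time in s.
With the tool pointing down it reaches from about 0.375 to 0.9 m from the base axis. Payload 3.1 kg.
Tool frame: the origin (TCP) lies between the finger pads; the fingertips stand 8 mm ahead of it and the grasp point (between the pads) lies 11 mm behind it; z points along the fingers, y is the line along which they close (so a half turn about z gives the same grasp; the last joint's range is limited). The gripper opens to 87 mm and grips with 3 to 60 N. Pads are 19 mm wide; open, the fingers measure 117 mm over their backs; the gripper's body (75 mm by 190 mm) begins 51 mm behind the grasp point.
Start: joints at [0.945, 0.527, 1.433, -0, 1.181, -0.178], TCP at [0.271, 0.563, 0.231] pointing down, gripper open.
Joint ranges: [-3.08, 3.08], [-0.75, 2.2], [0.22, 2.44], [-1.43, 4.57], [0, 2.65], [-2.85, 2.85]. Speed limits (rad/s): [2.79, 2.79, 3.14, 3.14, 3.14, 3.14].

INTERFACE

Orientations are given as a unit quaternion [x, y, z, w].
In Python, from rig import robot gives the robot as it stands.
- The arm moves only by the tool move_arm, never from a script. Its argument "motion" is text: rows parted by semicolons, each of 5 numbers parted by spaces: the opening, from -1 (shut) to 1 (fully open), then the shift along the tool's x, y, z normalised to -1 to 1, where 1 is 0.2 m, then the turn about the tool's z normalised to -1 to 1, where 1 is pi rad. A call has 1 to 12 rows; each row is the pose to reach, as a shift and turn from the pose commanded when the call began, along the tool's axes at that moment, turning the shorter way round; what a row does not reach only later rows make up. A row lasts 1/12 s, in which the tool goes at most 41.7 mm and 7.16 degrees, less where a joint would pass 70% of its speed; a pose out of reach is approached as far as the arm can. A call with a number of a shift or a turn outside -1 to 1 is refused whole. A call with a gripper value outside its range is refused whole. The fingers move at their own pace and stop on an object; "newtons" is the grip in N (left out, the last holds). Time passes only in rows, so rows that repeat a pose let the fingers close. It gives the time, the measured TCP pose, the force, the opening and the grip force at its end, in the units of the state.
- robot.get_obs(): the state, without advancing time (a new reading comes with each control period).
- robot.camera(name): name is "scene" or "top" or "wrist"; returns (picture, depth): 480x640x3 uint8, red, green, blue; 480x640 float32, m along the optical axis (not along the pixel's ray), 0 where there is no reading.
- robot.camera_model(name): a dict with "mtx" (3x3 intrinsics, pixels), "position" and "attitude" of the camera in the world. Camera axes: x right, y down, z forward; pixel columns grow to the right and rows downward; lengths in m; the calibration is good to about 2 mm. A picture is of the moment at which its call begins: read the wrist's pose just before it. camera_model takes no time and is no camera call; for the wrist camera it gives the pose at the moment of the call.
- robot.hand_in(): hands the job in; it is judged then, once.
The state is a dict: "time": time; "q": joint angles; "joint_velocities": joint speeds; "joint_torque": joint torques, N m; "position": TCP position; "tool_rot": TCP orientation; "ft_force": force on the tool from outside, world axes, zero at the start; "moment": the same for the moment, N m; "grip_width": finger opening in m; "grip_force": force on a finger pad.
Only numpy, scipy, OpenCV 4.12 (cv2) and the standard library are available. Lean on these libraries where they do the work, as an engineer would, in place of code of your own. Each camera call takes 0.05 s, during which the arm holds its last target. There are 200 camera calls.

## Working session

There is one attempt and no reset: what is moved stays moved. The work goes in short steps, Python scripts to look and compute and a tool call to move; the robot and the scene stay as the last step left them, time stands still between calls to the robot, and variables do not carry over. Pictures are saved under pics/ and viewed, at most 10 in all, crops included, and the job is handed in when it is done.

Besides the shell and the picture viewer there is one more tool, called after "Call:" as name(argument=value, ...) on one line, values as JSON. move_arm: Moves the arm, as the interface text tells. Its arguments: {"type":"object","properties":{"motion":{"type":"string"},"newtons":{"type":"number"}},"required":["motion"]}

```bash
ls; mkdir -p pics
cat > h.py <<'E'
import numpy as np, cv2
from scipy.spatial.transform import Rotation as R
from rig import robot
def snap(n):
    m=robot.camera_model(n); p,d=robot.camera(n); return p,d,m
def rot(m):
    a=np.array(m["attitude"]); return a if a.shape==(3,3) else R.from_quat(a).as_matrix()
def cloud(d,m):
    v,u=np.mgrid[:480,:640]; K=np.array(m["mtx"])
    c=np.stack([(u-K[0,2])/K[0,0]*d,(v-K[1,2])/K[1,1]*d,d],-1)
    return c@rot(m).T+np.array(m["position"])
E
python3 - <<'E'
from h import *
for n in("scene","top"):
    p,d,m=snap(n); cv2.imwrite(f"pics/{n}.png",p[...,::-1]); np.savez(f"{n}.npz",p=p,d=d,c=cloud(d,m)); print(n,m,(d>0).mean())
print(robot.get_obs())
E
```

```text
pics
scene {'mtx': array([[462.02232418,   0.        , 315.22893675],
       [  0.        , 462.02232418, 232.61507038],
       [  0.        ,   0.        ,   1.        ]]), 'position': array([ 1.02318911, -0.95671362,  0.94730602]), 'attitude': array([ 0.87218988,  0.22359225, -0.10032462, -0.42335125])} 0.9928776041666667
top {'mtx': array([[444.58091223,   0.        , 323.14242386],
       [  0.        , 444.58091223, 238.81541016],
       [  0.        ,   0.        ,   1.        ]]), 'position': array([0.357073  , 0.02410621, 1.10926014]), 'attitude': array([-0.69851467,  0.71003234, -0.05802716,  0.06755867])} 0.995986328125
{'time': 0.1, 'q': array([ 9.44479485e-01,  5.28379995e-01,  1.43379425e+00,  2.02405594e-05,
        1.18139347e+00, -1.78471018e-01]), 'joint_velocities': array([-0.00054384, -0.00283227, -0.00376612,  0.00072858, -0.00167797,
        0.00245899]), 'joint_torque': array([ 1.68549118e-04, -4.40984845e+01, -1.77150106e+01,  6.34881458e-02,
        5.34319365e-02, -7.08937114e-05]), 'position': array([0.27020393, 0.56284971, 0.22965891]), 'tool_rot': array([ 2.22059941e-01,  9.75032516e-01, -9.04984925e-04, -3.95349070e-04]), 'ft_force': array([-0.69134386,  0.63996074, -0.3951778 ]), 'moment': array([-0.00720994,  0.03072988, -0.00889997]), 'grip_force': 0.0, 'grip_width': 0.08690747629996415}
```

View pics/top.png

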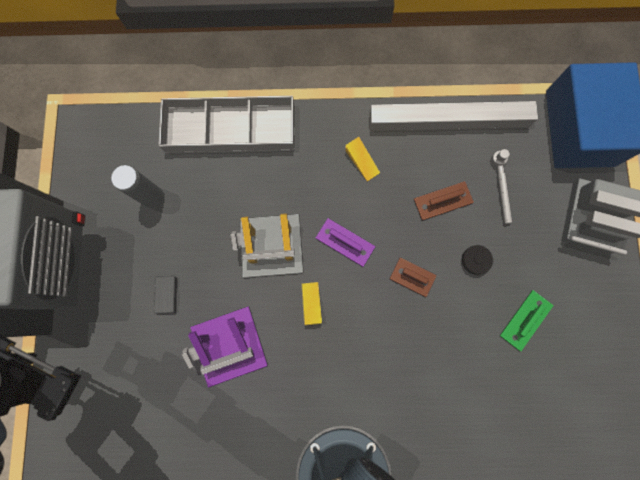

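View pics/scene.png

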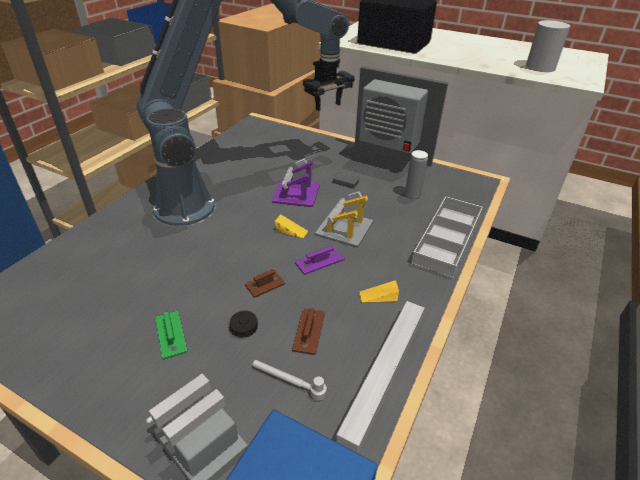

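The top view shows the long rusty cleat at (443,201) and the short one at (413,277). The real jig, with a grey base and yellow rails, is at (268,243), and its end-stop tab is on the left at (236,241). The purple and green ones are look-alikes.

```bash
cat > meas.py <<'E'
from h import *
def rect(P):
    (c,s,a)=cv2.minAreaRect((P[:,:2]*1000).astype(np.float32)); return np.round(c,1),np.round(s,1),round(a,2)
def long_axis(P):
    b=cv2.boxPoints(cv2.minAreaRect((P[:,:2]*1000).astype(np.float32))); e=[b[1]-b[0],b[2]-b[1]]
    e=max(e,key=np.linalg.norm); return np.degrees(np.arctan2(e[1],e[0]))%180
def comps(mask,minpx=60):
    n,l,s,_=cv2.connectedComponentsWithStats(mask.astype(np.uint8))
    return [(l==i) for i in range(1,n) if s[i,4]>=minpx]
E
python3 - <<'E'
from meas import *
for n in("top","scene"):
    z=np.load(n+".npz"); p,c=z["p"],z["c"]; hsv=cv2.cvtColor(p,cv2.COLOR_RGB2HSV); H,S,V=[hsv[...,i].astype(int) for i in range(3)]
    ws=(c[...,0]>.2)&(c[...,0]<.9)&(abs(c[...,1])<.6)&(c[...,2]>-.01)&(c[...,2]<.2)
    rust=ws&((H<11)|(H>175))&(S>100)&(V>40)&(V<190)
    print(n,"table z",np.median(c[...,2][ws&(c[...,2]<.01)]))
    for m in comps(rust):
        P=c[m]; T=P[P[:,2]>.034]; print("rust",m.sum(),rect(P),"axis",long_axis(P),"zmax",P[:,2].max(), "horn",rect(T) if len(T)>5 else None)
    yel=ws&(H>15)&(H<32)&(S>120)&(V>80)
    for m in comps(yel,40):
        P=c[m]; print("yel",m.sum(),P.mean(0).round(4),P.min(0).round(3),P.max(0).round(3))
E
```

```text
top table z 0.0011889989895702557
rust 1089 (array([ 649.8, -270.3]), array([ 59.9, 140.2]), 17.97) axis 107.96706 zmax 0.048680715242262584 horn (array([ 650.1, -270.7]), array([14.2, 89.5]), 18.45)
rust 64 (array([590.5, 586.6]), array([ 9.1, 20.8]), 87.64) axis 177.63695 zmax 0.14518154733238886 horn (array([590.5, 586.6]), array([ 9.1, 20.8]), 87.64)
rust 849 (array([ 456.5, -182.5]), array([99.1, 59.4]), 62.01) axis 62.011517 zmax 0.047883334745295825 horn (array([ 456.4, -182.5]), array([63. , 13.9]), 61.25)
yel 737 [ 0.7597 -0.0646  0.0225] [ 0.708 -0.11  -0.004] [ 0.825 -0.024  0.047]
yel 252 [0.5593 0.125  0.0917] [0.521 0.116 0.01 ] [0.613 0.146 0.118]
yel 288 [0.5547 0.2142 0.0891] [0.513 0.205 0.006] [0.607 0.245 0.118]
yel 715 [0.3945 0.0687 0.0231] [ 0.345  0.045 -0.003] [0.447 0.092 0.046]
scene table z 0.0015908032584536214
rust 550 (array([ 454.5, -182.7]), array([101.1,  71.4]), 59.75) axis 59.748817 zmax 0.04807668386333708 horn (array([ 457.8, -185.9]), array([60.7, 17.2]), 61.93)
rust 949 (array([ 648.4, -271.8]), array([ 60.9, 144.8]), 17.9) axis 107.89838 zmax 0.04860504357132378 horn (array([ 650.4, -272.2]), array([14.6, 88.8]), 17.48)
yel 496 [0.5672 0.1656 0.073 ] [ 0.477  0.113 -0.002] [0.6   0.327 0.117]
yel 433 [0.3916 0.0615 0.0209] [ 0.315  0.04  -0.001] [0.45  0.128 0.047]
yel 57 [0.5119 0.1146 0.0318] [0.501 0.109 0.012] [0.52  0.121 0.053]
yel 634 [ 0.7655 -0.0707  0.0205] [ 0.705 -0.113 -0.001] [0.812 0.014 0.046]
```

Run:
```python
from meas import *
z=np.load("top.npz"); p,c=z["p"],z["c"]; hsv=cv2.cvtColor(p,cv2.COLOR_RGB2HSV); H,S,V=[hsv[...,i].astype(int) for i in range(3)]
reg=(c[...,0]>.44)&(c[...,0]<.68)&(c[...,1]>.06)&(c[...,1]<.30)
base=reg&(c[...,2]>.0075)&(c[...,2]<.016)&(V>60)
b=max(comps(base),key=lambda m:m.sum()); print("base",base.sum(),rect(c[base]),rect(c[b]))
yel=reg&(H>15)&(H<32)&(S>120)&(V>80)&(c[...,2]>.055)
for m in comps(yel,40):
    P=c[m]; A=np.c_[P[:,:2],np.ones(len(P))]
    k=np.median(P[:,2]); 
    # dir
    d=P-P.mean(0); w=np.linalg.svd(d,full_matrices=False)[2][0]; w*=np.sign(w[0])
    print("rail",len(P),P.mean(0),"dir yaw",np.degrees(np.arctan2(w[1],w[0])),"slope",np.degrees(np.arcsin(w[2])),rect(P), P[:,2].min(),P[:,2].max())
g=reg&(c[...,2]>.05)&~yel&(S<80)
for m in comps(g,15):
    P=c[m]; print("gray",len(P),P.mean(0),rect(P),P[:,2].min(),P[:,2].max())
cv2.imwrite("pics/jig.png",cv2.resize(p[190:300,200:340,::-1],None,fx=5,fy=5,interpolation=cv2.INTER_CUBIC))
```

```text
base 2304 (array([542.6, 174.9]), array([252.1, 173.9]), 81.95) (array([541.8, 168.6]), array([150. , 150.1]), 3.69)
rail 244 [0.55881489 0.12469397 0.09402386] dir yaw 3.665028441767125 slope 30.967352262085996 (array([559.3, 124.7]), array([77.6, 16.1]), 3.42) 0.06486256992279005 0.1177015707096738
rail 271 [0.55381413 0.21398936 0.09272095] dir yaw 3.0167224916545665 slope 30.6180382238848 (array([552.1, 215.3]), array([78.6, 18.4]), 3.13) 0.060128666922753204 0.11798871017816703
gray 186 [0.54284334 0.23785811 0.08936521] (array([541.5, 236.2]), array([42.7, 24.8]), 3.75) 0.0723854440883469 0.11082757516984942
gray 387 [0.50993726 0.16669966 0.07329122] (array([513.3, 166.6]), array([ 24.6, 119.7]), 2.96) 0.05069858409956818 0.08325479867524455
```

View pics/jig.png

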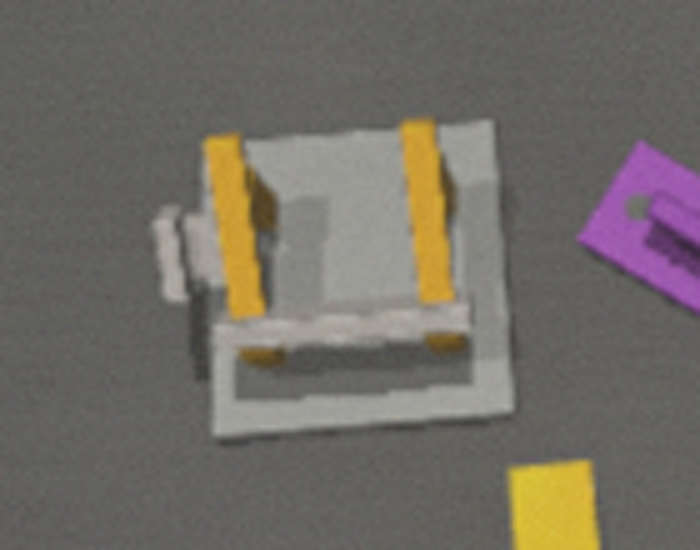

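The crop shows the yellow rails, with the foot bar across their lower ends at (340,325) and the end stop at (170,255). I'll refine the jig pose with the wrist camera as the arm passes over.

```bash
cat >> h.py <<'E'
def goto(x,y,z,yaw):
    """tool-frame shift/turn (normalised) to TCP x,y,z with tool-y yaw in deg (mod 180)"""
    o=robot.get_obs(); M=R.from_quat(o["tool_rot"]).as_matrix()
    s=M.T@(np.array([x,y,z])-o["position"])/.2
    cur=np.degrees(np.arctan2(M[1,1],M[0,1])); d=(yaw-cur+90)%180-90
    print("shift",s.round(4),"turn",round(-d/180,4),"cur yaw",round(cur,2),"t",round(o["time"],2)); return s
E
python3 - <<'E'
from h import *
m=robot.camera_model("wrist"); o=robot.get_obs(); M=R.from_quat(o["tool_rot"]).as_matrix()
print(M.T@(np.array(m["position"])-o["position"]), M.T@rot(m), m["mtx"])
goto(.48,.17,.35,3.6)
E
```

```text
[ 8.13217970e-02 -1.13745772e-04 -1.55282102e-01] [[-1.18307876e-04 -9.55414774e-01 -2.95266989e-01]
 [ 9.99999915e-01 -2.29406273e-04  3.41623955e-04]
 [-3.94128674e-04 -2.95266924e-01  9.55414721e-01]] [[407.28085435   0.         322.8060715 ]
 [  0.         407.28085435 237.22091169]
 [  0.           0.           1.        ]]
shift [-1.7959 -1.3175 -0.5998] turn 0.3374 cur yaw 64.34 t 0.1
```

Run:
```python
from h import *
goto(.545,.17,.33,3.6)
```

```text
shift [-2.0889 -1.1765 -0.5002] turn 0.3374 cur yaw 64.34 t 0.1
```

Call:
move_arm(motion="1 -0.5 -0.3 -0.5 0.17;1 -1 -0.6 -0.5 0.17;1 -1 -0.6 -0.5 0.17;1 -1 -0.6 -0.5 0.17;1 -1 -0.6 -0.5 0.17;1 -1 -0.6 -0.5 0.17;1 -1 -0.6 -0.5 0.17")

```text
time: 0.68
position: [0.403, 0.3647, 0.3329]
tool_rot: [0.474, 0.881, 0.001, 0.003]
ft_force: [0.1, -0.4, 0.6]
grip_width: 0.0873
grip_force: 0.0
```

Run:
```python
from h import *
goto(.545,.17,.33,3.6)
```

```text
shift [-1.2033  0.0559  0.0189] turn 0.1658 cur yaw 33.44 t 0.68
```

Call:
move_arm(motion="1 -1 0.06 0.02 0.166;1 -1 0.06 0.02 0.166;1 -1 0.06 0.02 0.166;1 -1 0.06 0.02 0.166;1 -1 0.06 0.02 0.166;1 -1 0.06 0.02 0.166;1 -1 0.06 0.02 0.166;1 -1 0.06 0.02 0.166")

```text
time: 1.35
position: [0.5192, 0.2094, 0.3259]
tool_rot: [0.683, 0.731, -0.001, -0.001]
ft_force: [0.5, 0.3, -0.3]
grip_width: 0.0869
grip_force: 0.0
```

```bash
cat > jig.py <<'E'
from meas import *
p,d,m=snap("wrist"); c=cloud(d,m); np.savez("wrist.npz",p=p,d=d,c=c); cv2.imwrite("pics/w1.png",p[...,::-1])
hsv=cv2.cvtColor(p,cv2.COLOR_RGB2HSV); H,S,V=[hsv[...,i].astype(int) for i in range(3)]
reg=(c[...,0]>.44)&(c[...,0]<.68)&(c[...,1]>.06)&(c[...,1]<.30)&(c[...,2]<.15)
tb=np.median(c[...,2][reg&(abs(c[...,2])<.006)]) ; print("table",tb)
base=reg&(abs(c[...,2]-tb-.01)<.003)
b=max(comps(base),key=lambda k:k.sum()); print("base",rect(c[b]))
yel=reg&(H>15)&(H<32)&(S>120)&(V>80)&(c[...,2]>.05)
y=cv2.erode(yel.astype(np.uint8),np.ones((5,5)))>0
P=c[y]; 
for _ in range(6):
    A=np.c_[P[:,:2],np.ones(len(P))]; k=np.linalg.lstsq(A,P[:,2],rcond=None)[0]; r=P[:,2]-A@k; P=P[abs(r)<max(.0015,2*r.std())]
print("plane",len(P),k,r.std(),"slope",np.degrees(np.arctan(np.hypot(*k[:2]))),"yaw",np.degrees(np.arctan2(k[1],k[0])))
print("origin x at y=.1695 (z=85):",(.085+tb-k[2]-k[1]*.1695)/k[0])
zp=c[...,0]*k[0]+c[...,1]*k[1]+k[2]
n=np.array([-k[0],-k[1],1]);n/=np.linalg.norm(n); h=(c[...,2]-zp)*n[2]
for q in comps(yel&(abs(h)<.002),100): print("rail",q.sum(),c[q].mean(0),rect(c[q]),"z",c[q][:,2].min(),c[q][:,2].max())
for q in comps(reg&(abs(h-.010)<.0018),100): print("raised10",q.sum(),c[q].mean(0),rect(c[q]))
E
python3 jig.py
```

```text
table 0.0011162604673178866
base (array([570.5, 146.3]), array([94.7, 99.6]), 3.47)
plane 1517 [ 0.61121921  0.03863816 -0.25146625] 0.000689453383659869 slope 31.484937920564754 yaw 3.617133860239659
origin x at y=.1695 (z=85): 0.5415951188726451
rail 1302 [0.55312898 0.2153009  0.09490606] (array([551.6, 214.9]), array([74.2, 16. ]), 3.62) z 0.07018101045695418 0.11784654694163094
rail 1113 [0.55863841 0.12568697 0.09480319] (array([556.9, 125. ]), array([75.3, 16.8]), 3.63) z 0.07060851953637715 0.11671136875250665
raised10 414 [0.53603956 0.24393126 0.09723168] (array([535.9, 243.8]), array([34.8, 10.1]), 3.37)
raised10 1108 [0.50614731 0.16989587 0.07614399] (array([506.6, 166.9]), array([ 11.2, 119.6]), 3.95)
```

View pics/w1.png

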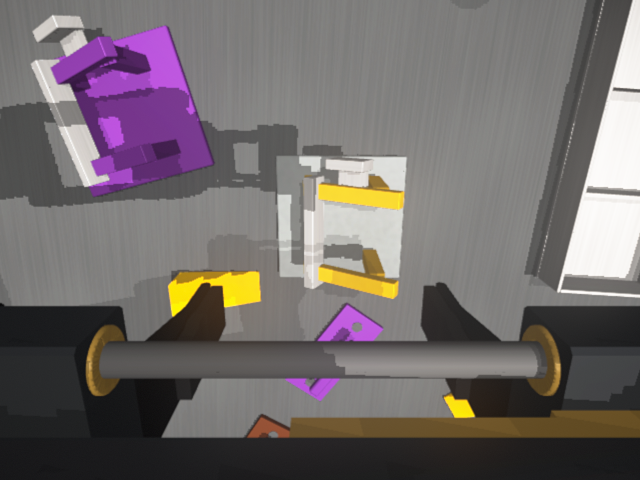

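The wrist view shows the jig at about (340,230): foot bar at (313,230), end stop at (340,163). The fitted rest origin is near (0.5422, 0.1691) with yaw 3.62°, and the estimates agree. Next I go to the cleat.

Run:
```python
from h import *
goto(.65,-.2705,.15,18.0)
```

```text
shift [-2.4414  0.4904  0.8786] turn -0.0782 cur yaw 3.93 t 1.4
```

Call:
move_arm(motion="0.2 -1 0.2 0.2 -0.04;0.2 -1 0.2 0.2 -0.04;0.2 -1 0.2 0.2 -0.04;0.2 -1 0.2 0.2 -0.04;0.2 -1 0.2 0.2 -0.04;0.2 -1 0.2 0.2 -0.04")

```text
time: 1.9
position: [0.5744, 0.0075, 0.2851]
tool_rot: [0.637, 0.771, -0.001, 0.001]
ft_force: [-0.6, 0.3, 0.1]
grip_width: 0.0565
grip_force: 0.0
```

Call:
move_arm(motion="0.2 -1 0.2 0.2 -0.038;0.2 -1 0.2 0.2 -0.038;0.2 -1 0.2 0.2 -0.038;0.2 -1 0.2 0.2 -0.038;0.2 -1 0.2 0.2 -0.038;0.2 -1 0.2 0.2 -0.038;0.2 -1 0.2 0.2 -0.038")

```text
time: 2.48
position: [0.6512, -0.1764, 0.2452]
tool_rot: [0.589, 0.808, 0.0, -0.001]
ft_force: [0.7, 0.0, -0.6]
grip_width: 0.0524
grip_force: 0.0
```

Run:
```python
from h import *
goto(.65,-.2705,.12,18.0)
```

```text
shift [-0.4469 -0.1491  0.6256] turn -0.0008 cur yaw 17.85 t 2.48
```

Call:
move_arm(motion="0.2 -0.447 -0.149 0.62 0;0.2 -0.447 -0.149 0.62 0;0.2 -0.447 -0.149 0.62 0;0.2 -0.447 -0.149 0.62 0;0.2 -0.447 -0.149 0.62 0;0.2 -0.447 -0.149 0.62 0;0.2 -0.447 -0.149 0.62 0")

```text
time: 3.07
position: [0.6511, -0.2683, 0.1241]
tool_rot: [0.588, 0.809, 0.001, 0.0]
ft_force: [0.4, 0.1, 0.1]
grip_width: 0.0522
grip_force: 0.0
```

Run:
```python
from meas import *
p,d,m=snap("wrist"); c=cloud(d,m); hsv=cv2.cvtColor(p,cv2.COLOR_RGB2HSV); H,S,V=[hsv[...,i].astype(int) for i in range(3)]
r=((H<11)|(H>175))&(S>100)&(V>30)&(abs(c[...,0]-.65)<.1)&(abs(c[...,1]+.27)<.1)
for q in comps(r&(c[...,2]<.08),100):
    P=c[q]; T=P[abs(P[:,2]-.0437)<.003]; print(len(P),rect(P),rect(T),len(T))
goto(.65,-.2705,.03,18.0)
```

```text
16164 (array([ 650.4, -271. ]), array([ 60.4, 140.3]), 17.99) (array([ 649.7, -270.5]), array([13.9, 89.2]), 17.84) 3010
shift [-0.0059 -0.0115  0.4744] turn 0.0002 cur yaw 18.04 t 3.12
```

Call:
move_arm(motion="0.2 -0.006 -0.006 0.2 0;0.2 -0.006 -0.006 0.35 0;0.2 -0.006 -0.006 0.44 0;0.2 -0.006 -0.006 0.47 0;0.2 -0.006 -0.006 0.47 0;-0.8 -0.006 -0.006 0.47 0;-0.8 -0.006 -0.006 0.47 0;-0.8 -0.006 -0.006 0.47 0;-0.8 -0.006 -0.006 0.47 0;-0.8 -0.006 -0.006 0.47 0;-0.8 -0.006 -0.006 0.47 0", newtons=40)

```text
time: 4.03
position: [0.6495, -0.2725, 0.0292]
tool_rot: [0.589, 0.808, 0.0, 0.0]
ft_force: [-0.0, -0.5, 0.5]
grip_width: 0.0202
grip_force: 0.0
```

Run:
```python
from h import *
o=robot.get_obs(); print(o["position"],o["ft_force"],o["grip_width"],o["grip_force"]); goto(.65,-.2705,.22,18)
```

```text
[ 0.64954982 -0.2724868   0.0292106 ] [-0.01046965 -0.51654134  0.52946947] 0.0201616924934038 0.0
shift [ 0.0081  0.0057 -0.9539] turn -0.0006 cur yaw 17.89 t 4.03
```

Call:
move_arm(motion="-0.8 0 0 0 0;-0.8 0 0 0 0;-0.8 0 0 0 0;-0.8 0 0 0 0;-0.8 0 0 -0.1 0;-0.8 0 0 -0.3 0;-0.8 0 0 -0.5 0;-0.8 0 0 -0.7 0;-0.8 0 0 -0.9 0;-0.8 0 0 -1 0;-0.8 0 0 -1 0;-0.8 0 0 -1 0")

```text
time: 5.03
position: [0.6484, -0.272, 0.2276]
tool_rot: [0.589, 0.808, -0.0, -0.001]
ft_force: [-0.4, 0.4, -8.0]
grip_width: 0.0137
grip_force: 40.0
```

Run:
```python
from h import *
goto(.5422,.1691,.22,3.62)
```

```text
shift [2.262  0.1724 0.0401] turn 0.0793 cur yaw 17.9 t 5.03
```

Call:
move_arm(motion="-0.8 0.2 0 0 0.02;-0.8 0.4 0 0 0.04;-0.8 0.6 0 0 0.04;-0.8 0.8 0 0 0.04;-0.8 1 0 0 0.04;-0.8 1 0 0 0.04;-0.8 1 0 0 0.04")

```text
time: 5.62
position: [0.5838, -0.0784, 0.2243]
tool_rot: [0.637, 0.771, -0.002, -0.005]
ft_force: [-0.3, -1.0, -6.0]
grip_width: 0.0136
grip_force: 40.0
```

Call:
move_arm(motion="-0.8 0.2 0.1 0 0.02;-0.8 0.4 0.15 0 0.039;-0.8 0.6 0.15 0 0.039;-0.8 0.8 0.15 0 0.039;-0.8 1 0.15 0 0.039;-0.8 1 0.15 0 0.039;-0.8 1 0.15 0 0.039")

```text
time: 6.2
position: [0.5784, 0.1215, 0.2257]
tool_rot: [0.683, 0.731, -0.002, -0.002]
ft_force: [-0.5, -0.6, -5.9]
grip_width: 0.0135
grip_force: 40.0
```

Run:
```python
from h import *
goto(.5418,.1592,.16,3.62)
```

```text
shift [ 0.2004 -0.1681  0.3292] turn 0.0015 cur yaw 3.9 t 6.2
```

Now stop at TCP z≈0.145, about 13 mm above contact, and look.

Call:
move_arm(motion="-0.8 0.1 -0.08 0 0.0015;-0.8 0.2 -0.168 0.05 0.0015;-0.8 0.2 -0.168 0.15 0.0015;-0.8 0.2 -0.168 0.25 0.0015;-0.8 0.2 -0.168 0.35 0.0015;-0.8 0.2 -0.168 0.4 0.0015;-0.8 0.2 -0.168 0.4 0.0015;-0.8 0.2 -0.168 0.4 0.0015;-0.8 0.2 -0.168 0.4 0.0015")

```text
time: 6.95
position: [0.5453, 0.1572, 0.1491]
tool_rot: [0.686, 0.727, 0.001, 0.001]
ft_force: [0.8, 0.3, -5.7]
grip_width: 0.0137
grip_force: 40.0
```

```bash
cat > look.py <<'E'
from meas import *
import sys
O=np.array([.5422,.1691,.085]); Rr=R.from_euler("ZY",[3.62,-31.5],degrees=True).as_matrix()
def cleat(tag,n="wrist"):
    p,d,m=snap(n); c=cloud(d,m); c[...,2]-=.0011
    hsv=cv2.cvtColor(p,cv2.COLOR_RGB2HSV); H,S,V=[hsv[...,i].astype(int) for i in range(3)]
    r=((H<11)|(H>175))&(S>90)&(V>25)&(abs(c[...,0]-.54)<.12)&(abs(c[...,1]-.17)<.12)&(c[...,2]<.25)&(c[...,2]>.03)
    r=cv2.erode(r.astype(np.uint8),np.ones((3,3)))>0
    L=(c[r]-O)@Rr*1000
    cv2.imwrite(f"pics/{tag}.png",p[...,::-1]); return c[r],L
E
python3 - <<'E'
from look import *
P,L=cleat("w2")
T=P[P[:,2]<P[:,2].max()-.03]; print(len(P),P.min(0),P.max(0),rect(T)); 
z=T[:,2]; print(np.percentile(z,[5,50,95]))
U=(T-O)@R.from_euler("Z",3.62,degrees=True).as_matrix()*1000; print("jig frame horizontal",U.min(0),U.max(0))
goto(.5418,.1592,.132,3.62)
E
```

```text
20301 [0.51228624 0.08838694 0.1255551 ] [0.57454859 0.2293684  0.19187501] (array([545.7, 158.8]), array([ 58.7, 138.8]), 3.87)
[0.12701547 0.1281099  0.16140497]
jig frame horizontal [-26.7117942  -79.96653148  40.55510149] [32.03810331 58.75700538 76.87410657]
shift [ 0.0101 -0.018   0.0874] turn -0.0014 cur yaw 3.36 t 7.0
```

View pics/w2.png

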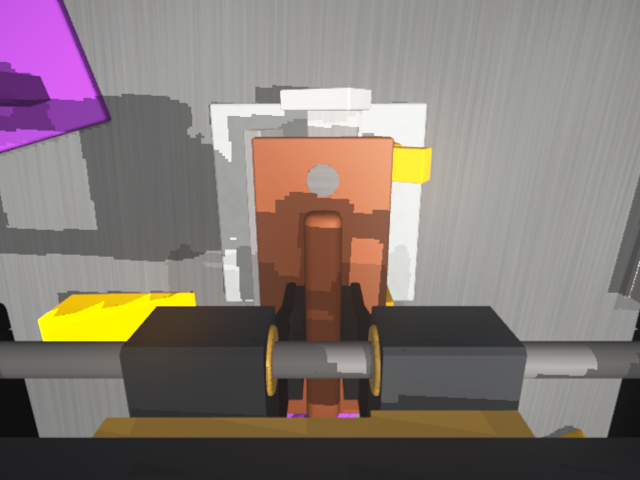

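The wrist view shows the cleat held level over the rails, with its end at (322,140) clear of the end stop at (325,98).

Call:
move_arm(motion="-0.8 0.005 -0.009 0 0;-0.8 0.01 -0.018 0 0;-0.8 0.01 -0.018 0.02 0;-0.8 0.01 -0.018 0.04 0;-0.8 0.01 -0.018 0.055 0;-0.8 0.01 -0.018 0.065 0;-0.8 0.01 -0.018 0.065 0;-0.8 0.01 -0.018 0.065 0;-0.8 0.01 -0.018 0.065 0")

```text
time: 7.75
position: [0.5405, 0.1597, 0.1355]
tool_rot: [0.686, 0.728, 0.0, 0.0]
ft_force: [0.4, 0.1, -6.7]
grip_width: 0.0138
grip_force: 40.0
```

Run:
```python
from h import *
o=robot.get_obs(); print(o["position"],o["ft_force"],o["moment"]);goto(.5418,.1592,.132,3.62)
```

```text
[0.54052576 0.15973311 0.13552141] [ 0.42159942  0.12383969 -6.69486888] [-0.0529849   0.02904887 -0.01735299]
shift [-0.003   0.0062  0.0176] turn -0.0011 cur yaw 3.41 t 7.75
```

Call:
move_arm(motion="-0.8 0 0.004 0 0;-0.8 0 0.008 0 0;-0.8 0 0.008 0.003 0;-0.8 0 0.008 0.006 0;-0.8 0 0.008 0.009 0;-0.8 0 0.008 0.012 0;-0.8 0 0.008 0.014 0;-0.8 0 0.008 0.016 0;-0.8 0 0.008 0.016 0")

```text
time: 8.5
position: [0.5419, 0.1598, 0.1322]
tool_rot: [0.686, 0.728, -0.0, -0.0]
ft_force: [0.9, 0.8, -6.5]
grip_width: 0.0137
grip_force: 40.0
```

Run:
```python
from h import *
o=robot.get_obs(); print(o["position"],o["ft_force"],o["moment"]);goto(.5418,.1592,.132,3.62)
```

```text
[0.54189525 0.15979994 0.13223124] [ 0.89036662  0.78267496 -6.45087767] [-0.12022223  0.0573924   0.03619087]
shift [-0.003  -0.0007  0.0012] turn -0.0012 cur yaw 3.41 t 8.5
```

Call:
move_arm(motion="-0.8 0 0 0.002 0;-0.8 0 0 0.004 0;-0.8 0 0 0.006 0;-0.8 0 0 0.008 0;-0.8 0 0 0.008 0")

```text
time: 8.92
position: [0.542, 0.1597, 0.1316]
tool_rot: [0.686, 0.728, 0.0, 0.0]
ft_force: [-2.7, -1.0, 2.3]
grip_width: 0.0135
grip_force: 40.0
```

Call:
move_arm(motion="-0.68 0 0 0 0;-0.66 0 0 0 0;-0.63 0 0 0 0;-0.6 0 0 0 0;-0.57 0 0 0 0;-0.54 0 0 0.005 0;-0.5 0 0 0.01 0;-0.46 0 0 0.015 0;-0.42 0 0 0.02 0;-0.38 0 0 0.025 0;-0.34 0 0 0.03 0;-0.3 0 0 0.035 0", newtons=10)

```text
time: 9.92
position: [0.5415, 0.1598, 0.1235]
tool_rot: [0.686, 0.728, -0.0, -0.0]
ft_force: [-5.4, -0.7, -0.8]
grip_width: 0.029
grip_force: 2.7
```

Run:
```python
from look import *
P,L=cleat("w3"); 
n=np.array([0,0,1]); 
lo=L[(L[:,2]<L[:,2].min()+20)]; print(len(L),L.min(0),L.max(0))
h=P[P[:,2]>0]; 
o=robot.get_obs();print(o["grip_width"],o["ft_force"],o["position"])
```

```text
23961 [-19.55393338 -77.51347898   5.59402312] [57.89614253 61.57120258 60.03209176]
0.029823315191342355 [-4.71393573 -0.30383365 -1.18850135] [0.54152449 0.15983818 0.12335712]
```

View pics/w3.png

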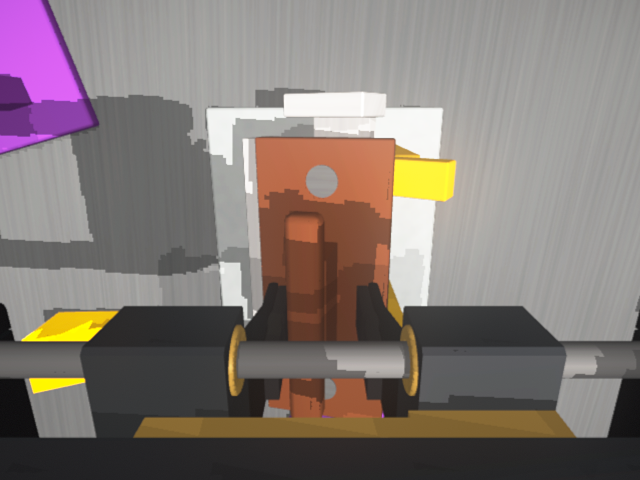

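The view shows the cleat tipping as planned, with the horn (305,260) leaning on the downhill finger and the plate partly tilted. I'll keep opening slowly.

Call:
move_arm(motion="-0.27 0 0 0 0;-0.24 0 0 0 0;-0.21 0 0 0 0;-0.18 0 0 0 0;-0.15 0 0 0 0;-0.12 0 0 0 0;-0.09 0 0 0 0;-0.06 0 0 0 0;-0.03 0 0 0 0;0 0 0 0 0;0.04 0 0 0 0;0.08 0 0 0 0")

```text
time: 10.97
position: [0.5418, 0.1598, 0.1237]
tool_rot: [0.686, 0.728, -0.0, -0.0]
ft_force: [-3.0, -0.6, -2.6]
grip_width: 0.0456
grip_force: 1.7
```

```bash
cat >> look.py <<'E'
def report(tag,n="wrist"):
    P,L=cleat(tag,n); A=np.c_[L[:,:2],np.ones(len(L))]
    q=L[(L[:,2]>4)&(L[:,2]<13)]; 
    if len(q)>200:
        A=np.c_[q[:,:2],np.ones(len(q))]; k=np.linalg.lstsq(A,q[:,2],rcond=None)[0]; print("plate tilt deg",np.degrees(k[:2]).round(2),"z0",k[2].round(2),"rect",rect(q))
        print("plate ext",np.percentile(q,.3,axis=0).round(1),np.percentile(q,99.7,axis=0).round(1),len(q))
    t=L[L[:,2]>38]; print("horn",len(t),rect(t) if len(t)>20 else None, "zmax",np.percentile(L[:,2],99.5))
    o=robot.get_obs(); print(o["time"],o["grip_width"],o["ft_force"],o["position"], "tcp in rest",((o["position"]-O)@Rr*1000).round(1))
E
python3 -c "
from look import *
report('w4')"
```

```text
plate tilt deg [-1.91 -0.08] z0 9.12 rect (array([ 5273.9, -7741.6]), array([138315.8,  59618.1]), 89.89)
plate ext [-23.3 -75.6   4.4] [34.8 61.2 12.6] 15823
horn 4308 (array([ 6561.8, -7106.9]), array([88247.6, 13175. ]), 89.72) zmax 44.12756239507949
11.0167 0.046055797910986934 [-3.73165616  0.63930926 -2.98609784] [0.54182    0.15977963 0.12369587] tcp in rest [19.4 -9.3 33.5]
```

Call:
move_arm(motion="0.11 0 0 0 0;0.14 0 0 0 0;0.17 0 0 0 0;0.2 0 0 0 0;0.2 0 0 0 0;0.2 0 -0.02 0 0;0.2 0 -0.04 0 0;0.2 0 -0.06 0 0;0.2 0 -0.08 0 0;0.2 0 -0.08 0 0;0.2 0 -0.08 0 0")

```text
time: 11.93
position: [0.5257, 0.1589, 0.1238]
tool_rot: [0.686, 0.728, -0.0, 0.0]
ft_force: [-0.5, 0.2, 0.2]
grip_width: 0.052
grip_force: 0.0
```

```bash
python3 -c "
from look import *
report('w5')"
```

```text
plate tilt deg [-0.46 -0.12] z0 8.36 rect (array([ 5551.3, -7758.4]), array([ 59658.1, 138638.7]), 0.49)
plate ext [-23.7 -75.7   4.6] [34.6 61.3 12.6] 14499
horn 4436 (array([ 4959.9, -6757.9]), array([87617.6, 14283.2]), 89.95) zmax 43.52501769650114
11.9833 0.05207694901882001 [ 0.93320655  0.04002121 -0.2341577 ] [0.52608069 0.15886124 0.12384253] tcp in rest [ 6.  -9.2 41.9]
```

View pics/w5.png

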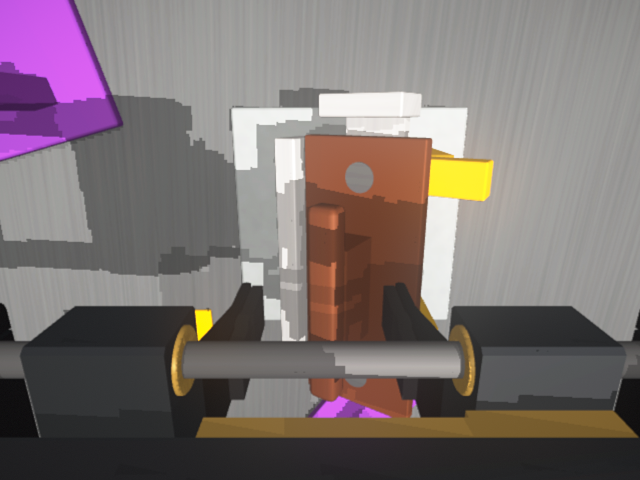

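The picture shows the cleat flat on the rails and released. There is about a 5 mm gap to the foot bar at (290,240) and about 7 mm to the end stop at (370,104). Next the uphill finger goes down behind the web.

Call:
move_arm(motion="0.2 0.01 0 0.008 0;0.2 0.01 0 0.016 0;0.2 0.01 0 0.022 0;0.2 0.01 0 0.025 0;0.2 0.01 -0.005 0.028 0;0.2 0.01 -0.01 0.031 0;0.2 0.01 -0.015 0.034 0;0.2 0.01 -0.02 0.037 0;0.2 0.01 -0.025 0.04 0;0.2 0.01 -0.03 0.043 0;0.2 0.01 -0.03 0.043 0")

```text
time: 12.9
position: [0.5195, 0.1605, 0.115]
tool_rot: [0.686, 0.728, -0.0, -0.0]
ft_force: [-0.2, -0.4, -0.5]
grip_width: 0.0521
grip_force: 0.0
```

```bash
python3 -c "
from look import *
report('w6')"
```

```text
plate tilt deg [-0.32 -0.1 ] z0 8.31 rect (array([ 5140.5, -7517.7]), array([ 59787.6, 138293.1]), 0.3)
plate ext [-24.1 -74.8   4.8] [34.5 61.3 12.5] 14984
horn 5048 (array([ 4957. , -6872.3]), array([14856.6, 87845.4]), 0.22) zmax 43.55562427229711
12.95 0.05225689376390643 [0.47238094 0.28045288 0.06330598] [0.51968276 0.16048504 0.1151071 ] tcp in rest [-3.9 -7.2 37.7]
```

Call:
move_arm(motion="0.2 0 0 0.002 0;0.2 0 0 0.004 0;0.2 0 0 0.006 0;0.2 0 0 0.008 0;0.2 0 0 0.008 0;0.2 0 0 0.008 0")

```text
time: 13.45
position: [0.5199, 0.1605, 0.1135]
tool_rot: [0.686, 0.728, -0.0, -0.0]
ft_force: [-0.6, 0.3, -0.0]
grip_width: 0.0521
grip_force: 0.0
```

Call:
move_arm(motion="0.2 0 0 0.002 0;0.2 0 0 0.004 0;0.2 0 0 0.006 0;0.2 0 0 0.008 0;0.2 0 0 0.01 0;0.2 0 0 0.01 0;0.2 0 0 0.01 0")

```text
time: 14.03
position: [0.5199, 0.1605, 0.1115]
tool_rot: [0.686, 0.728, -0.0, -0.0]
ft_force: [0.3, 0.4, -0.0]
grip_width: 0.0519
grip_force: 0.0
```

Call:
move_arm(motion="0.2 0 -0.002 0.002 0;0.2 0 -0.004 0.004 0;0.2 0 -0.007 0.006 0;0.2 0 -0.009 0.007 0;0.2 0 -0.012 0.009 0;0.2 0 -0.014 0.01 0;0.2 0 -0.016 0.011 0;0.2 0 -0.018 0.012 0;0.2 0 -0.02 0.013 0;0.2 0 -0.02 0.013 0")

```text
time: 14.87
position: [0.5157, 0.1602, 0.1089]
tool_rot: [0.686, 0.728, -0.0, -0.0]
ft_force: [0.4, 0.2, 0.3]
grip_width: 0.0522
grip_force: 0.0
```

```bash
python3 -c "
from look import *
report('w7')"
```

```text
plate tilt deg [-0.25 -0.05] z0 8.24 rect (array([ 1001.5, -7284.8]), array([137851.9,  59217.7]), 89.14)
plate ext [-28.1 -72.9   4.9] [31.1 61.3 12.3] 15343
horn 5080 (array([16708.6, -6459.8]), array([46188.7, 87125. ]), 0.3) zmax 43.541101431456255
14.9167 0.052211935496538284 [ 0.86971229 -0.67161943  0.00793002] [0.51581954 0.16024088 0.10890707] tcp in rest [-10.4  -7.2  34.4]
```

Call:
move_arm(motion="0.2 0 -0.0013 0.0008 0;0.2 0 -0.0026 0.0016 0;0.2 0 -0.0039 0.0024 0;0.2 0 -0.0052 0.0032 0;0.2 0 -0.0065 0.004 0;0.2 0 -0.0065 0.004 0")

```text
time: 15.42
position: [0.5154, 0.1603, 0.1085]
tool_rot: [0.686, 0.728, 0.001, 0.001]
ft_force: [2.0, 0.0, 1.6]
grip_width: 0.0522
grip_force: 1.0
```

Call:
move_arm(motion="0.2 0 -0.0013 0.0008 0;0.2 0 -0.0026 0.0016 0;0.2 0 -0.0039 0.0024 0;0.2 0 -0.0052 0.0032 0;0.2 0 -0.0052 0.0032 0;0.2 0 -0.0052 0.0032 0")

```text
time: 15.92
position: [0.5148, 0.1605, 0.1081]
tool_rot: [0.686, 0.728, 0.001, 0.001]
ft_force: [2.4, 1.8, 4.5]
grip_width: 0.0523
grip_force: 2.7
```

Call:
move_arm(motion="0.2 0 -0.0015 0.0008 0;0.2 0 -0.003 0.0016 0;0.2 0 -0.0045 0.0024 0;0.2 0 -0.006 0.0032 0;0.2 0 -0.0075 0.004 0;0.2 0 -0.009 0.0048 0;0.2 0 -0.009 0.0048 0;0.2 0 -0.009 0.0048 0")

```text
time: 16.58
position: [0.5146, 0.1605, 0.1078]
tool_rot: [0.686, 0.728, 0.003, 0.002]
ft_force: [3.4, 2.8, 7.4]
grip_width: 0.0523
grip_force: 4.0
```

```bash
python3 -c "
from look import *
report('w8')"
```

```text
plate tilt deg [-0.24 -0.04] z0 8.2 rect (array([  322.5, -7009.6]), array([137766.7,  59516.3]), 89.94)
plate ext [-28.7 -72.2   4.8] [29.9 61.7 12. ] 15641
horn 5162 (array([15392. , -5904.7]), array([44402.2, 86658.6]), 0.08) zmax 43.56752004825202
16.6333 0.05272672337443591 [4.1728666  2.1956484  7.09486223] [0.51466108 0.16047523 0.10784195] tcp in rest [-12.   -6.9  34.1]
```

Call:
move_arm(motion="0.2 0 -0.002 0.0008 0;0.2 0 -0.004 0.0016 0;0.2 0 -0.006 0.0024 0;0.2 0 -0.008 0.003 0;0.2 0 -0.01 0.0036 0;0.2 0 -0.012 0.0042 0;0.2 0 -0.014 0.005 0;0.2 0 -0.014 0.005 0;0.2 0 -0.014 0.005 0", newtons=40)

```text
time: 17.38
position: [0.5145, 0.1605, 0.1076]
tool_rot: [0.686, 0.728, 0.005, 0.004]
ft_force: [7.2, 3.0, 8.5]
grip_width: 0.0523
grip_force: 5.3
```

Call:
move_arm(motion="0.2 0 -0.003 0.001 0;0.2 0 -0.006 0.002 0;0.2 0 -0.009 0.003 0;0.2 0 -0.012 0.004 0;0.2 0 -0.015 0.005 0;0.2 0 -0.018 0.006 0;0.2 0 -0.02 0.007 0;0.2 0 -0.02 0.007 0;0.2 0 -0.02 0.007 0")

```text
time: 18.13
position: [0.5142, 0.1605, 0.1074]
tool_rot: [0.686, 0.728, 0.008, 0.007]
ft_force: [10.2, 3.5, 10.8]
grip_width: 0.0527
grip_force: 7.3
```

```bash
python3 -c "
from look import *
report('w9')"
```

```text
plate tilt deg [-0.22 -0.04] z0 8.21 rect (array([  355.3, -7256.6]), array([ 59446.5, 138382.4]), 0.02)
plate ext [-28.8 -72.5   5.2] [29.8 61.7 11.8] 15491
horn 5136 (array([14193.7, -5335.6]), array([85595.5, 42164.7]), 89.97) zmax 43.561573020075066
18.1833 0.052361449708376494 [10.42155013  3.26211289  9.33122649] [0.51425118 0.16049066 0.10737981] tcp in rest [-12.6  -6.8  33.9]
```

Call:
move_arm(motion="0.2 0 -0.003 0.001 0;0.2 0 -0.006 0.002 0;0.2 0 -0.009 0.003 0;0.2 0 -0.012 0.004 0;0.2 0 -0.015 0.005 0;0.2 0 -0.018 0.006 0;0.2 0 -0.018 0.006 0;0.2 0 -0.018 0.006 0;0.2 0 -0.018 0.006 0;0.2 0 -0.018 0.006 0;0.2 0 -0.018 0.006 0")

```text
time: 19.1
position: [0.5141, 0.1605, 0.1072]
tool_rot: [0.686, 0.728, 0.011, 0.009]
ft_force: [14.6, 3.7, 11.8]
grip_width: 0.0525
grip_force: 9.1
```

Call:
move_arm(motion="0.2 0 0.02 -0.008 0;0.2 0 0.04 -0.016 0;0.2 0 0.06 -0.024 0;0.2 0 0.075 -0.033 0;0.2 0 0.08 -0.04 0;0.2 0 0.085 -0.06 0;0.2 0 0.085 -0.12 0;0.2 0 0.085 -0.2 0;-0.9 0 0.085 -0.35 0;-1 0 0.085 -0.5 0;-1 0 0.085 -0.5 0;-1 0 0.085 -0.5 0")

```text
time: 20.1
position: [0.5181, 0.1603, 0.2041]
tool_rot: [0.686, 0.728, 0.0, 0.001]
ft_force: [0.3, -0.1, -0.8]
grip_width: 0.033
grip_force: 0.0
```

```bash
python3 -c "
from look import *
report('w10'); goto(.5463,.0722,.2,3.62)"
```

```text
plate tilt deg [-0.51 -0.05] z0 8.35 rect (array([  764.1, -7334.5]), array([ 59388.1, 137638.7]), 0.11)
plate ext [-28.3 -75.2   4.5] [29.9 61.2 12.5] 8239
horn 2846 (array([-1.3000e+00, -7.9547e+03]), array([14802.3, 90163.5]), 0.03) zmax 43.746587828905746
20.15 0.029213969833622105 [-0.1500243   0.00543943 -0.69119979] [0.51707013 0.16018718 0.20276184] tcp in rest [ 39.7  -7.3 113.8]
shift [-0.4479  0.1197  0.0137] turn -0.0011 cur yaw 3.42 t 20.15
```

Call:
move_arm(motion="-1 -0.15 0.04 0 -0.001;-1 -0.3 0.08 0 -0.001;-1 -0.45 0.12 0 -0.001;-1 -0.45 0.12 0 -0.001;-1 -0.45 0.12 0 -0.001;-1 -0.45 0.12 0.15 -0.001;-1 -0.45 0.12 0.3 -0.001;-1 -0.45 0.12 0.4 -0.001;-1 -0.45 0.12 0.4 -0.001;-1 -0.45 0.12 0.4 -0.001")

```text
time: 20.98
position: [0.5455, 0.0731, 0.1213]
tool_rot: [0.684, 0.729, -0.002, -0.002]
ft_force: [0.6, -0.1, 0.1]
grip_width: 0.0006
grip_force: 0.0
```

```bash
python3 -c "
from look import *
report('w11'); goto(.5463,.0722,.09,3.62)"
```

```text
plate tilt deg [-1.1  0.2] z0 8.57 rect (array([   982.9, -23939.1]), array([106355.5,  59311.7]), 89.3)
plate ext [-27.4 -76.4   4.3] [30.1 28.  12.6] 17781
horn 6709 (array([  1002.2, -15686. ]), array([13573.8, 74779.8]), 0.13) zmax 43.67094592117755
21.0333 0.0006563670008961595 [-0.20686927 -0.12971974  0.47916761] [0.54693847 0.07283541 0.12265446] tcp in rest [ 18.5 -96.4  32.8]
shift [-0.003  -0.0031  0.1633] turn 0.0002 cur yaw 3.65 t 21.03
```

View pics/w11.png

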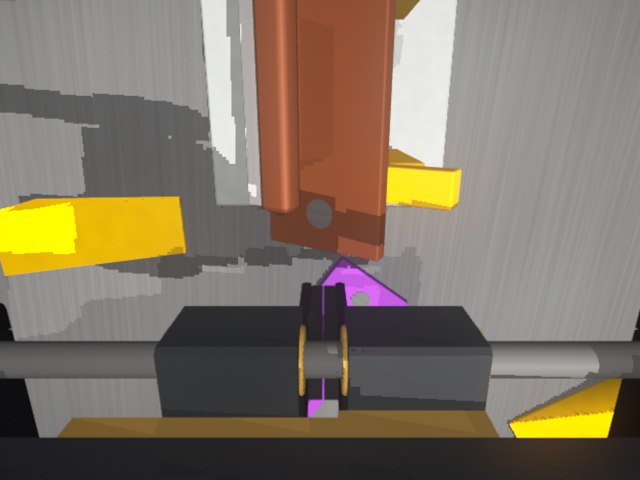

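The picture shows the shut fingers at (322,290) lined up with the near end of the cleat at (325,245). I'll lower them and creep up to it.

Call:
move_arm(motion="-1 0 -0.003 0.06 0;-1 0 -0.003 0.12 0;-1 0 -0.003 0.17 0;-1 0 -0.003 0.17 0;-1 0.006 -0.003 0.17 0;-1 0.012 -0.003 0.17 0;-1 0.018 -0.003 0.17 0;-1 0.024 -0.003 0.17 0;-1 0.03 -0.003 0.17 0;-1 0.036 -0.003 0.17 0;-1 0.04 -0.003 0.17 0;-1 0.04 -0.003 0.17 0")

```text
time: 22.03
position: [0.5466, 0.0801, 0.089]
tool_rot: [0.684, 0.729, 0.0, 0.0]
ft_force: [-0.6, -0.5, 0.5]
grip_width: 0.0005
grip_force: 0.0
```

Call:
move_arm(motion="-1 0.004 0 0 0;-1 0.008 0 0 0;-1 0.012 0 0 0;-1 0.016 0 0 0;-1 0.02 0 0 0;-1 0.02 0 0 0")

```text
time: 22.53
position: [0.5464, 0.0827, 0.089]
tool_rot: [0.684, 0.729, -0.001, 0.001]
ft_force: [-0.6, -4.7, 1.0]
grip_width: 0.0006
grip_force: 2.5
```

Call:
move_arm(motion="-1 0.003 0 0 0;-1 0.006 0 0 0;-1 0.009 0 0 0;-1 0.012 0 0 0;-1 0.015 0 0 0;-1 0.018 0 0 0;-1 0.021 0 0 0;-1 0.024 0 0 0;-1 0.024 0 0 0;-1 0.024 0 0 0")

```text
time: 23.37
position: [0.5461, 0.0874, 0.089]
tool_rot: [0.684, 0.729, -0.001, 0.001]
ft_force: [-0.1, -5.1, 0.3]
grip_width: 0.0007
grip_force: 2.6
```

```bash
python3 -c "
from look import *
report('w12')
report('t12','top')"
```

```text
plate tilt deg [-1.05  0.14] z0 8.5 rect (array([   903.3, -17248.2]), array([106286.9,  59608.7]), 89.25)
plate ext [-26.5 -69.6   4.3] [30.1 34.7 12.7] 25219
horn 10602 (array([37968.6, -8527.3]), array([74213.2, 87613.8]), 89.98) zmax 43.90346656999809
23.4167 0.0007215302736993942 [-1.04379249 -5.9980382   1.06549899] [0.54615124 0.08740885 0.08897973] tcp in rest [  1.  -81.8   4. ]
horn 0 None zmax 7.786419208369047
23.4667 0.0004797941514494142 [-0.20566965 -5.91359091  0.17286195] [0.54613603 0.08743012 0.08897473] tcp in rest [  1.  -81.8   4. ]
```

Call:
move_arm(motion="-1 0.002 0 0 0;-1 0.004 0 0 0;-1 0.006 0 0 0;-1 0.008 0 0 0;-1 0.01 0 0 0;-1 0.012 0 0 0;-1 0.014 0 0 0;-1 0.016 0 0 0;-1 0.016 0 0 0")

```text
time: 24.22
position: [0.5461, 0.0884, 0.089]
tool_rot: [0.684, 0.73, -0.002, 0.002]
ft_force: [-0.0, -12.4, 1.2]
grip_width: 0.0003
grip_force: 6.3
```

Contact with the stop. I'll build the force up to about 18 N and hold.

Call:
move_arm(motion="-1 0.002 0 0 0;-1 0.004 0 0 0;-1 0.006 0 0 0;-1 0.008 0 0 0;-1 0.01 0 0 0;-1 0.01 0 0 0;-1 0.01 0 0 0;-1 0.01 0 0 0;-1 0.01 0 0 0;-1 0.01 0 0 0")

```text
time: 25.05
position: [0.5461, 0.0886, 0.0891]
tool_rot: [0.683, 0.73, -0.003, 0.003]
ft_force: [-0.9, -18.9, 0.5]
grip_width: 0.0004
grip_force: 9.3
```

```bash
python3 -c "
from look import *
report('w13')"
```

```text
plate tilt deg [-1.08  0.13] z0 8.5 rect (array([  1007.3, -16342.4]), array([106258.4,  59555.9]), 89.2)
plate ext [-26.1 -68.6   4.2] [30.1 35.7 12.7] 25248
horn 10694 (array([ 26639.5, -16096.5]), array([71565.9, 90770.5]), 70.11) zmax 43.91203293789673
25.1 0.0005734307856180712 [ -2.09931343 -18.60885926   0.75397926] [0.5461272  0.08860132 0.08905929] tcp in rest [  1.1 -80.6   4.1]
```

Call:
move_arm(motion="-1 -0.01 0 0 0;-1 -0.02 0 0 0;-1 -0.04 0 0 0;-1 -0.08 0 0 0;-1 -0.12 0 0 0;-1 -0.12 0 -0.2 0;-1 -0.12 0 -0.4 0;-1 0.1 -0.1 -0.6 0;-1 0.3 -0.1 -0.6 0;-1 0.45 -0.1 -0.6 0;-1 0.45 -0.1 -0.6 0;-1 0.45 -0.1 -0.6 0")

```text
time: 26.1
position: [0.5196, 0.1845, 0.2095]
tool_rot: [0.683, 0.73, 0.001, 0.0]
ft_force: [-0.4, -0.4, 0.4]
grip_width: 0.0006
grip_force: 0.0
```

```bash
python3 -c "
from look import *
report('w14')
P,L=cleat('w15'); t=L[abs(L[:,2]-42.5)<2.5]; print('horn rect',rect(t/1000)); q=L[(L[:,2]>6)&(L[:,2]<11)]; print(rect(q/1000),np.percentile(q[:,:2],[.3,99.7],axis=0))"
```

```text
plate tilt deg [-0.68 -0.21] z0 8.48 rect (array([  659.6, 16489.6]), array([ 59269.8, 105871. ]), 0.04)
plate ext [-27.5 -34.7   4.3] [29.9 68.8 12.7] 6981
horn 1623 (array([ 265.2, 4080. ]), array([14240. , 81849.1]), 0.19) zmax 43.660213977511404
26.15 0.0002873898440008387 [-0.00969233 -0.96728312  0.13479052] [0.51973684 0.18302106 0.2089445 ] tcp in rest [ 46.4  15.3 116.9]
horn rect (array([ 0.3, 16.8]), array([56.4, 14. ]), 89.91)
(array([ 0.6, 15.9]), array([107.4,  59.2]), 89.99) [[-27.82923317 -35.82420424]
 [ 29.8905989   68.89944852]]
```

View pics/w14.png

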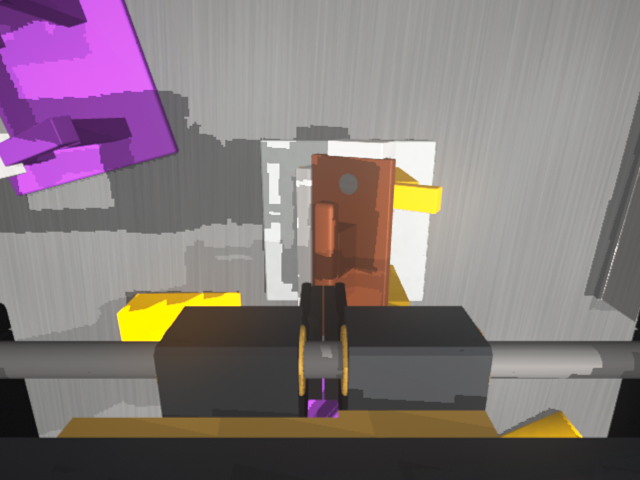

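The cleat lies flat and square, touching the foot bar at (305,230) and ending at the stop at (350,150). The measured offset is about x +0.4 mm and y −0.6 mm, so I'm handing in.

```bash
python3 -c "
from rig import robot
print(robot.hand_in())"
```

```text
the job is handed in; nothing more can be done
None
```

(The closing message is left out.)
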